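# Seat a tube rack in the loading bay and snug its ball-knob clamp

## Robot

A 6-joint arm with a two-finger parallel gripper is mounted at the origin on the work surface. World frame = base frame: x ahead of the robot, y to its left, z up, the work surface at z = 0. Lengths are in m, angles in rad, forces in N, time in s.
With the tool pointing down it reaches from about 0.375 to 0.9 m from the base axis. Payload 3.1 kg.
Tool frame: the origin (TCP) lies between the finger pads; the fingertips stand 25 mm ahead of it and the grasp point (between the pads) lies 6 mm ahead of it (arm.finger_overhang is the z of the fingertips in the tool frame, in m); z points along the fingers, x is the direction in which the jaws open and shut, and the axes are right-handed (so a half turn about z gives the same grasp; the last joint's range is limited). The gripper opens to 87 mm and grips with 3 to 60 N. Pads are 19 mm wide; open, the fingers measure 117 mm over their backs; the gripper's body (75 mm by 190 mm) begins 51 mm behind the grasp point.
Start: joints at [1.01, 0.527, 1.433, -0, 1.181, -0.178], TCP at [0.233, 0.58, 0.211] pointing down, gripper open.
Joint ranges: [-3.08, 3.08], [-0.75, 2.2], [0.22, 2.44], [-1.43, 4.57], [0, 2.65], [-2.85, 2.85]. Speed limits (rad/s): [2.79, 2.79, 3.14, 3.14, 3.14, 3.14].

## Interface

Orientations are given as a rotation vector (axis times angle).
In Python, from bench import arm gives the robot as it stands.
- The arm moves only by the shell command python3 -m inch 'ROWS' [OPENING] [FORCE]. ROWS is a JSON object of lists of equal length, an entry for each row: "translation": the shift along the world's x, y, z in cm, a list of three; "spin": the turn about the world's z in rad. In form: {"translation": [[dx, dy, dz], ...], "spin": [spin, ...]}. A call has 1 to 12 rows; each row shifts and turns the pose as measured when the row begins; what a row does not reach is not made up. A row lasts 1/8 s, in which the tool goes at most 62.5 mm and 10.7 degrees, less where a joint would pass 70% of its speed; a pose out of reach is approached as far as the arm can. A call is refused whole if a number of a shift passes 6.25 or a number of a turn 0.188, either way. A call with a gripper value outside its range is refused whole. OPENING is the opening, from -1 (shut) to 1 (fully open), set as the call begins (- or left out, the last holds). The fingers move at their own pace and stop on an object; FORCE is the grip in N (left out, the last holds). Time passes only in rows, so rows that do not move let the fingers close. It gives the time, the measured TCP pose, the force and the opening at its end, in the units of the state.
- arm.sense(): the state, without advancing time (a new reading comes with each control period).
- arm.snapshot(name): name is "scene" or "top" or "wrist"; returns a dict with "pixels" (400x640x3 uint8, red, green, blue), "camera_matrix" (3x3 intrinsics, pixels), "origin" and "attitude" of the camera in the world. Camera axes: x right, y down, z forward; pixel columns grow to the right and rows downward; lengths in m; the calibration is good to about 2 mm. A picture is of the moment at which its call begins. There is no depth.
- arm.job_done(): hands the job in, once; it reports no verdict.
Trained networks look in a picture, given as the dict that the camera call returned (one of the last four; its "shot" number tells which), for a name from the list of things; names that differ only in an ending like _2 or _b are one class to them, and where a whole thing is asked for, a point or a joint stands for the part that bears it (a point fixed in the world has none). Each returns a list of dicts, best first, with "confidence" (0 to 1); they miss things now and then, are a little off and sometimes report something else, mostly with a low value. They report only what shows in the picture. A call takes as long as a camera call. They do not tell look-alikes from the thing itself.
- arm.recognise(picture, label): "bbox" ([left, top, width, height] in pixels, round what is visible of it).
- arm.outline_of(picture, label): "pixels" (400x640 bool, what is visible of it) and "bbox" ([left, top, width, height] in pixels, round what is visible of it).
- arm.place_of(picture, label): "pixel" ([row, column] in pixels: a listed point, or the origin of a listed thing).
The state is a dict: "time_s": time; "q": joint angles; "joint_velocities": joint speeds; "effort": joint torques, N m; "eef_pos": TCP position; "tool_rot": TCP orientation; "ft_force": force on the tool from outside, world axes, zero at the start; "wrist_torque": the same for the moment, N m; "finger_gap": finger opening in m.
Only numpy, scipy, OpenCV 4.12 (cv2) and the standard library are available. Lean on these libraries where they do the work, as an engineer would, in place of code of your own. Each camera call takes 0.05 s, during which the arm holds its last target.

## Task

Push the orange-capped tube rack along the loading bay until it is fully home against the end stop, then turn the blue ball knob of the side clamp clockwise until the clamp's sprung pad is pressed about half-way in against the rack, and let go. Tighten by feel: the rack must be held, but do not wind the pad's spring all the way in. Leave everything else on the bench where it stands.

Things in the scene. Friction and masses are not known exactly. Their poses are not given: they have to be found in the camera images.
- bay: Grey and aluminium loading bay fixed to the bench. Origin: centre of its underside. x: the loading direction, from the open mouth (-x) to the end stop; z up. Floor plate 8 mm thick. Fence on the left (+y), inner face at y = +34 mm, 54 mm high; low rail on the right, inner face at y = -35 mm, 18 mm high.
- stop_face (a point): Middle of the end stop's face towards the rack, at x = +65 mm in the bay's frame, 28 mm above the bench; the stop is 48 mm high. The rack is home when its end face touches this, so its centre is then at x = 0 in the bay's frame.
- rack_centre (a point): Centre of the grey tube rack's block, 25 mm above its underside. Block 130 mm (x, along the lane) x 64 mm x 50 mm high; orange caps rise 24 mm above it. 0.3 to 0.65 kg, loose on the bay's floor plate, 20 to 50 mm short of home, 5 mm of side play. Push low on its end face at the mouth of the bay.
- clamp: White side clamp fixed to the bench on the bay's right (-y). Origin: centre of its underside; its y axis points at the rack. Housing 62 x 70 mm, 68 mm high, ball knob on top. Turning the knob clockwise drives a steel jaw out of its +y face, about 12 mm per radian; the jaw stays where it is left.
- jaw_exit (a point): Middle of the housing's face from which the jaw comes, 40 mm up. The jaw carries a black rubber pad (44 x 26 mm) on an orange sprung stem that can be pushed in 14 mm: about 1 N to start, 1.5 N per mm, 22 N fully in. Its place at the start is not measured: the pad is 13 to 33 mm off the seated rack.
- ball_centre (a point): Centre of the smooth blue ball knob, 56 mm across, 126 mm above the bench, 52 mm above the collar on the housing, on an upright stem 18 mm thick that is the turning axis. No mark shows its angle. Slippery (friction about 0.3): grip it across its widest part with about 40 N. About 1.7 to 3.4 rad are needed, so regrasp.
- knob_stem (a point): Foot of the knob's stem, on the turning axis, 74 mm above the bench. The mechanism's friction is 0.25 N m, both ways. Turning clockwise takes 0.25 N m while the jaw moves free, plus 0.012 N m per newton of pad force (about 0.14 N m more at half-way, 0.26 fully in). At rest the felt torque may lie anywhere up to 0.25 N m either side of that extra.
- rack_b: Bystander: second rack, white with yellow caps, 116 x 64 x 74 mm. Origin under its centre.
- reagent: Bystander: white bottle with green cap, 60 mm in diameter, 140 mm high. Origin under its centre.
- jar: Bystander: amber jar, 56 mm in diameter, 70 mm high. Origin under its centre.
- tipbox: Bystander: blue tip box with clear lid, 85 x 125 x 67 mm. Origin under its centre.
- beaker: Bystander: clear beaker, 72 mm in diameter, 90 mm high. Origin under its centre.
- timer: Bystander: flat white bench timer, 65 x 80 x 20 mm. Origin under its centre.
- rack: The same tube rack: origin under the centre of its block, x along its length.
There are look-alikes about, which are no part of the job. There is more than one size of the rack; the job needs the middle-sized.

How it is judged:
On the way, in this order (a step that is already met when the one before it is completed fails the run):
1. the rack is pushed fully home against the end stop (x of rack_centre in the frame of bay above -0.0035 m and z of rack_centre in the frame of bay below 0.04 m and angle between the x axis of rack and the x axis of bay, either way round below 0.06 rad and angle between rack's own z axis and vertical below 0.06 rad), for 0.2 s.
2. the clamp's pad is pressed about half-way in against the rack (all of step 1 and contact force between clamp and rack between 5 and 18 N), for 0.3 s.
At the end, for the whole second after the job is handed in: The rack stands upright on the bay's floor, straight in the lane and at rest, within 3.5 mm of the end stop, and the clamp presses on it with 5 to 18 N (spring between about one quarter and five sixths in) (all of step 2 and linear speed of rack below 0.01 m/s); the robot touches nothing.
It fails at once if the rack is squeezed by the clamp with more than 24 N (spring wound fully in) (contact force between clamp and rack above 24 N).
It fails at once if a bystander is moved by more than 15 mm (distance of any of rack_b, reagent, jar, tipbox, beaker, timer from where it was at the start of the episode above 0.015 m).
It also fails if it takes over 72 s, if anything falls off the work surface, if the arm or the gripper's body presses on something with over 40 N, if the wrist force passes 120 N, or if a joint passes its speed limit or range.

## Working session

There is one attempt and no reset: what is moved stays moved. The work goes in short steps, Python scripts to look and compute and a shell command to move; the robot and the scene stay as the last step left them, time stands still between calls to the robot, and variables do not carry over. Pictures are saved under pics/ and viewed, and the job is handed in when it is done.

```bash
ls; mkdir -p pics
python3 - <<'E'
from bench import arm
import cv2
s=arm.sense()
print({k:(v if not hasattr(v,'tolist') else v.tolist()) for k,v in s.items()})
for n in ["scene","top","wrist"]:
    p=arm.snapshot(n)
    cv2.imwrite(f"pics/{n}0.png",p["pixels"][:,:,::-1])
    print(n,p["origin"],p["attitude"],p["camera_matrix"])
E
```

```text
pics
{'time_s': 0.0, 'q': [1.0105223622707826, 0.528446075386982, 1.4338808859085097, -2.893164242505814e-05, 1.181389797104114, -0.17850105143946557], 'joint_velocities': [-0.0008182699571288229, 0.0004156645688687646, 0.0018176807470739196, 0.0013469156899721072, 0.00017585307768950838, -0.0006695984800547947], 'effort': [0.0003718009793374222, -44.00415658950806, -17.659177780151367, 0.06342958426102996, 0.05806460743770003, -0.00015070948393258732], 'eef_pos': [0.23243293560845069, 0.5793697235556992, 0.2098908117391031], 'tool_rot': [2.6018224850219513, 1.759138595345098, -0.0030341213184709925], 'ft_force': [0.10336030761650902, 0.36659318577714467, 0.9348944687744343], 'wrist_torque': [0.01887447811975116, -0.030701340679369003, -0.005343092158275725], 'finger_gap': 0.08691438931835428}
scene [1.70817734 0.13216262 1.26176474] [-1.69241694 -1.85675886  0.79232283] [[506.62397611   0.         317.55674654]
 [  0.         506.62397611 200.16214816]
 [  0.           0.           1.        ]]
top [ 0.45679762 -0.01018922  1.14815956] [-2.19777454  2.16440021 -0.14462896] [[391.45723925   0.         324.23019342]
 [  0.         391.45723925 190.89794745]
 [  0.           0.           1.        ]]
wrist [0.1536129  0.61109976 0.38316512] [2.38171095 1.60940548 0.24768662] [[310.53808089   0.         321.03034096]
 [  0.         310.53808089 200.06364318]
 [  0.           0.           1.        ]]
```

View pics/scene0.png

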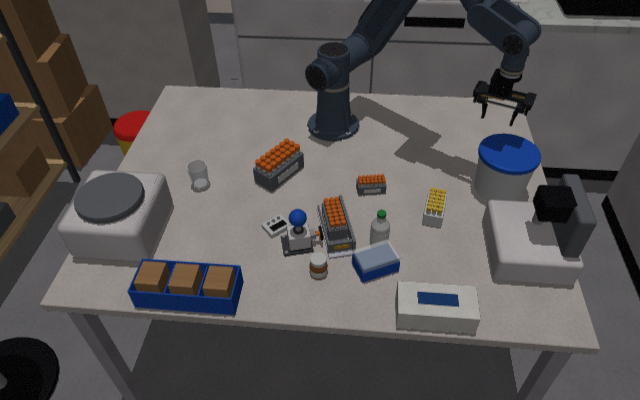

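View pics/top0.png

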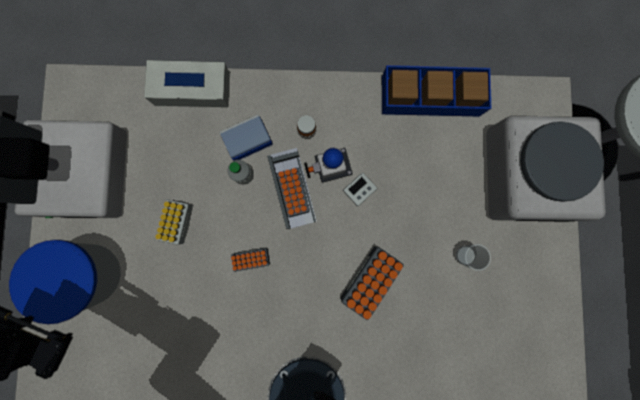

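View pics/wrist0.png

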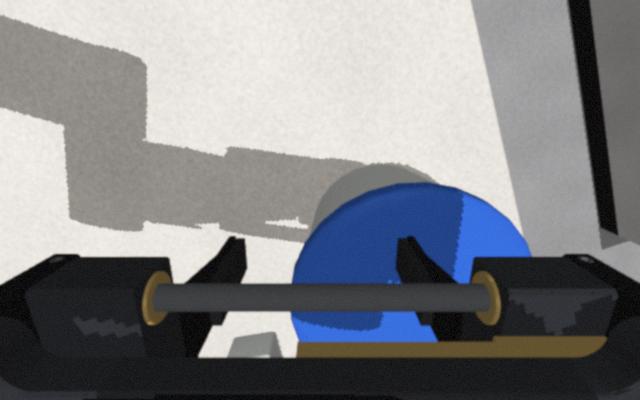

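The bay is at about (292,190) in top, with its mouth at (302,225) towards the robot and the end stop at (285,155). The clamp ball is at (333,158). Next I measure their positions.

```bash
cat > h.py <<'E'
import numpy as np, cv2
from scipy.spatial.transform import Rotation as R
from bench import arm
def ray(p,px):
    K=p["camera_matrix"]; d=np.linalg.inv(K)@[px[1],px[0],1]
    return np.array(p["origin"]), R.from_rotvec(p["attitude"]).as_matrix()@d
def atz(p,px,z):
    o,d=ray(p,px); return o+d*(z-o[2])/d[2]
def proj(p,X):
    m=R.from_rotvec(p["attitude"]).as_matrix(); c=m.T@(np.array(X)-p["origin"]); u=p["camera_matrix"]@c; return u[:2]/u[2]
E
python3 - <<'E'
from h import *
Z=dict(bay=0,stop_face=.028,rack_centre=.033,rack=.008,clamp=0,jaw_exit=.04,ball_centre=.126,knob_stem=.074,reagent=0,jar=0,tipbox=0,timer=0)
ps={n:arm.snapshot(n) for n in("top","scene")}
for k,z in Z.items():
    for n,p in ps.items():
        for r in arm.place_of(p,k)[:3]:
            print(k,n,np.round(r["pixel"],1),round(r["confidence"],2),np.round(atz(p,r["pixel"],z),4))
for n,p,c in(("top",ps["top"],(220,110,150,130)),("scene",ps["scene"],(240,170,180,130))):
    x,y,w,h=c; cv2.imwrite(f"pics/{n}z.png",cv2.resize(p["pixels"][y:y+h,x:x+w,::-1],None,fx=4.4,fy=4.4,interpolation=2))
E
```

```text
bay top [184.3 291. ] 0.79 [0.595  0.0563 0.    ]
bay top [160.5 327.1] 0.4 [ 0.6682 -0.0492  0.    ]
bay scene [231.9 339.2] 0.73 [0.5894 0.0663 0.    ]
bay scene [228.2 276.8] 0.26 [ 0.5903 -0.1433  0.    ]
stop_face top [158.  286.9] 0.82 [0.6681 0.0683 0.028 ]
stop_face scene [242.1 344.6] 0.82 [0.6561 0.088  0.028 ]
rack_centre top [261.  247.8] 0.68 [0.3729 0.1701 0.033 ]
rack_centre top [189.1 292.4] 0.61 [0.5773 0.0501 0.033 ]
rack_centre top [279.9 370.4] 0.61 [ 0.3245 -0.1742  0.033 ]
rack_centre scene [183.9 369.1] 0.96 [0.3832 0.1577 0.033 ]
rack_centre scene [220.1 332.3] 0.91 [0.5686 0.0416 0.033 ]
rack_centre scene [165.4 278.7] 0.75 [ 0.3091 -0.1784  0.033 ]
rack top [280.6 368.9] 0.91 [ 0.3195 -0.1735  0.008 ]
rack top [260.4 252.5] 0.78 [0.3729 0.1608 0.008 ]
rack top [192.5 293.6] 0.63 [0.57   0.0477 0.008 ]
rack scene [215.2 435.9] 0.96 [0.4939 0.3878 0.008 ]
rack scene [225.6 335.1] 0.64 [0.5696 0.0511 0.008 ]
rack scene [172.6 280.6] 0.63 [ 0.3206 -0.1713  0.008 ]
clamp top [163.1 334.3] 0.8 [ 0.6607 -0.0707  0.    ]
clamp scene [246.1 298.6] 0.65 [ 0.6617 -0.06
[... 426 characters left out ...]
em scene [231.5 338.2] 0.51 [0.6536 0.067  0.074 ]
knob_stem scene [245.  299.6] 0.23 [ 0.7185 -0.0466  0.074 ]
reagent top [175.9 243.9] 0.93 [0.6175 0.1953 0.    ]
reagent top [191.8 291.4] 0.29 [0.5728 0.0547 0.    ]
reagent scene [245.4 378.1] 0.79 [0.6371 0.1957 0.    ]
jar top [128.  305.4] 0.59 [0.7656 0.0171 0.    ]
jar scene [246.7 376.9] 0.69 [0.6429 0.1919 0.    ]
jar scene [272.7 317. ] 0.67 [0.763  0.0099 0.    ]
tipbox top [139.6 250.1] 0.9 [0.7268 0.1807 0.    ]
tipbox scene [266.7 375.3] 0.62 [0.7244 0.1884 0.    ]
timer top [189.  361.2] 0.81 [ 0.5846 -0.1513  0.    ]
timer top [220.4 175.5] 0.39 [0.484  0.3876 0.    ]
timer scene [229.4 276.3] 0.81 [ 0.5958 -0.1442  0.    ]
```

View pics/topz.png

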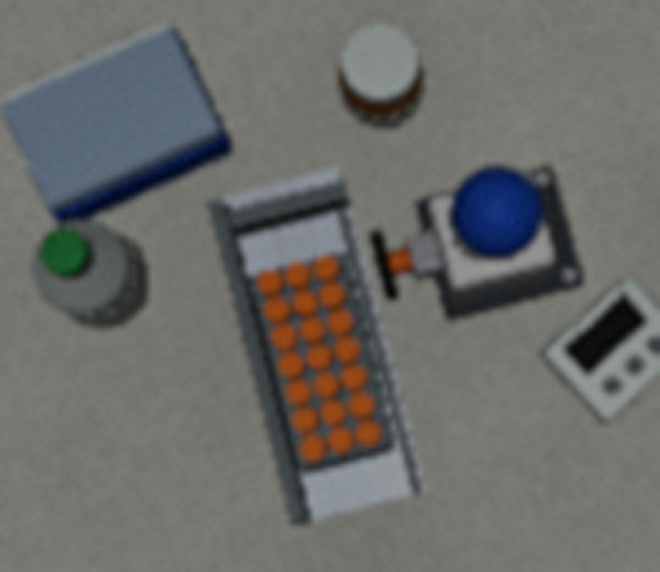

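View pics/scenez.png

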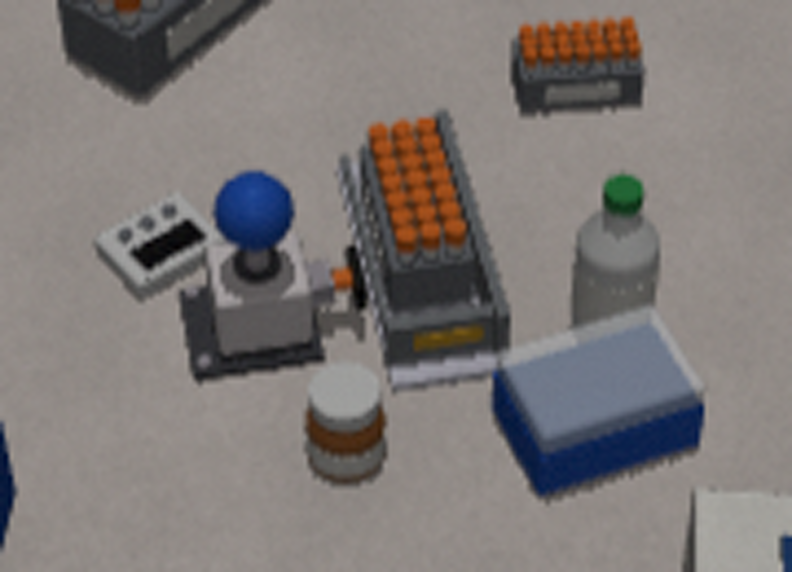

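Run:
```python
from h import *
ps={n:arm.snapshot(n) for n in("top","scene")}
roi=dict(top=(310,140,45,40),scene=(280,200,35,35))
rays=[]
for n,p in ps.items():
    hsv=cv2.cvtColor(p["pixels"],cv2.COLOR_RGB2HSV); m=cv2.inRange(hsv,(105,140,40),(130,255,255))
    x,y,w,h=roi[n]; mm=np.zeros_like(m); mm[y:y+h,x:x+w]=m[y:y+h,x:x+w]
    c=max(cv2.findContours(mm,0,2)[0],key=cv2.contourArea); (u,v),r=cv2.minEnclosingCircle(c); M=cv2.moments(mm)
    cu,cv_=M['m10']/M['m00'],M['m01']/M['m00']
    print(n,u,v,r,cu,cv_,atz(p,(cv_,cu),.126)); rays.append(ray(p,(cv_,cu)))
A=sum(np.eye(3)-np.outer(d,d)/(d@d) for o,d in rays);b=sum((np.eye(3)-np.outer(d,d)/(d@d))@o for o,d in rays)
print("tri",np.linalg.solve(A,b))
p=ps["top"]; z=lambda a,b:(110+b/4.4-.4,220+a/4.4-.4)
def L(n,a,b,h):
    A=atz(p,z(*a),h);B=atz(p,z(*b),h);print(n,A,B,np.arctan2(*(A-B)[[1,0]]))
L("fence outer top",(213,205),(297,520),.054)
L("rail outer top",(347,210),(420,492),.018)
L("mouth edge",(310,518),(415,492),.008)
L("stop back",(222,200),(340,170),.048)
L("stop face foot? floor far edge",(243,238),(345,212),.048)
L("rack end near top",(305,465),(392,443),.058)
L("rack left caps",(268,282),(313,449),.082)
L("rack right caps",(326,268),(369,434),.082)
L("clamp base",(448,318),(580,283),.006)
L("pad face",(378,235),(390,297),.045)
L("pad",(370,262),(392,258),.053)
```

```text
top 332.9014587402344 157.8430633544922 10.133770942687988 332.55592105263156 157.8421052631579 [ 0.65237751 -0.05931451  0.126     ]
scene 297.47802734375 217.7967071533203 8.927499771118164 297.1880341880342 217.47008547008548 [ 0.65273637 -0.06010336  0.126     ]
tri [ 0.65247667 -0.0597355   0.12573994]
fence outer top [0.66735815 0.11983205 0.054     ] [0.46674852 0.06126189 0.054     ] 0.28406520601595653
rail outer top [0.6726406 0.0353031 0.018    ] [ 0.48644027 -0.01623127  0.018     ] 0.27000954610209965
mouth edge [0.46859647 0.05576644 0.008     ] [ 0.48665457 -0.01298617  0.008     ] 1.8276480952223175
stop back [0.6719022  0.11484774 0.048     ] [0.6931344 0.0391698 0.048    ] 1.8443242482278572
stop face foot? floor far edge [0.64730334 0.10066063 0.048     ] [0.66557375 0.0353601  0.048     ] 1.8436099408315538
rack end near top [0.50132137 0.05678149 0.058     ] [0.51604502 0.00219118 0.058     ] 1.8342395226181258
rack left caps [0.61393694 0.08095698 0.082     ] [0.51028478 0.05060558 0.082     ] 0.2848564985002219
rack right caps [0.62342092 0.04506371 0.082     ] [0.52009177 0.0162386  0.082     ] 0.2720477287701961
clamp base [ 0.60301291 -0.03312421  0.006     ] [ 0.62824521 -0.12141072  0.006     ] 1.8491754064508794
pad face [0.65143784 0.01381928 0.045     ] [0.61103197 0.00531798 0.045     ] 0.20737310382596522
pad [0.63236594 0.01844829 0.053     ] [0.63522598 0.00437723 0.053     ] 1.7713215346795843
```

The ball triangulates to (0.652,-0.060,0.126), which agrees with its 126 mm height. The bay yaw is about 0.272, its origin about (0.594,0.051), and the rack is about 22 mm short of home. I move behind the mouth with the jaws across the lane, closing the gripper on the way.

```bash
python3 -m inch '{"translation": [[1.9,-4.8,0],[1.9,-4.8,0],[1.9,-4.8,0],[1.9,-4.8,0],[1.9,-4.8,0],[1.9,-4.8,0],[1.9,-4.8,0],[1.9,-4.8,0],[1.9,-4.8,0],[1.9,-4.8,0],[1.9,-4.8,0],[1.9,-4.8,0]], "spin": [0.06,0.06,0.06,0.06,0.06,0.06,0.06,0.06,0.06,0.06,0.06,0]}' -1 20
cat > s.py <<'E'
from h import *
s=arm.sense(); X=R.from_rotvec(s["tool_rot"]).as_matrix()
print("t",s["time_s"],"pos",np.round(s["eef_pos"],4),"yaw",round(float(np.arctan2(X[1,0],X[0,0])),3),"tilt",np.round(X[:,2],3),"F",np.round(s["ft_force"],2),"T",np.round(s["wrist_torque"],3),"gap",round(s["finger_gap"],4),"q",np.round(s["q"],2))
O=np.array([.594,.0505]);u=np.array([np.cos(.272),np.sin(.272)]);v=np.array([-u[1],u[0]]);d=np.array(s["eef_pos"])[:2]-O
print("bay frame",np.round([d@u,d@v],4))
E
python3 s.py
```

```text
time_s: 3.05
eef_pos: [0.4681, -0.0096, 0.2138]
tool_rot: [1.852, 2.534, 0.02]
ft_force: [1.1, 0.3, -0.5]
finger_gap: 0.0001
t 3.05 pos [ 0.4681 -0.0096  0.2138] yaw 1.879 tilt [ 0.01   0.008 -1.   ] F [ 1.1   0.27 -0.49] T [ 0.092  0.006 -0.018] gap 0.0001 q [-0.27  0.31  1.82  0.01  1.01 -2.15]
bay frame [-0.1374 -0.024 ]
```

```bash
python3 -m inch '{"translation": [[-0.45,1.1,0],[-0.45,1.15,-2],[0,0,-4],[0,0,-4],[0,0,-3.5],[0,0,-2.5],[0,0,-0.5]], "spin": [-0.036,0,0,0,0,0,0]}'
python3 s.py
python3 - <<'E'
from h import *
for n in("scene","top"):
    p=arm.snapshot(n); x,y,w,h=(240,140,180,130) if n=="scene" else (220,110,150,130)
    cv2.imwrite(f"pics/{n}1.png",cv2.resize(p["pixels"][y:y+h,x:x+w,::-1],None,fx=4,fy=4,interpolation=2))
E
```

```text
time_s: 3.92
eef_pos: [0.4661, 0.0067, 0.0474]
tool_rot: [1.902, 2.478, 0.028]
ft_force: [-0.2, -0.6, 0.4]
finger_gap: 0.0004
t 3.925 pos [0.4661 0.0067 0.0474] yaw 1.832 tilt [ 0.025  0.004 -1.   ] F [-0.21 -0.56  0.38] T [0.077 0.03  0.   ] gap 0.0004 q [-0.23  0.61  1.98  0.02  0.53 -2.08]
bay frame [-0.1349 -0.0078]
```

View pics/scene1.png

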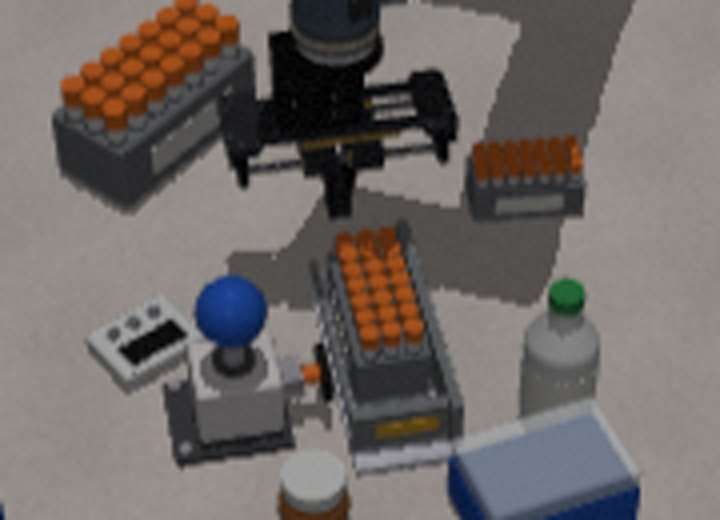

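View pics/top1.png

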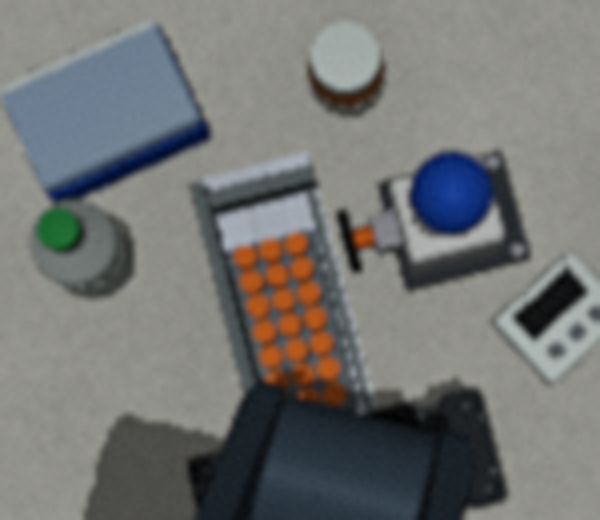

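The fingers are low at the mouth, with the gripper body above the caps. I centre laterally and then push along the lane, u = (0.963,0.269).

```bash
python3 -m inch '{"translation": [[-0.2,0.77,0.2],[0.96,0.27,0],[0.96,0.27,0],[0.96,0.27,0],[0.48,0.13,0],[0.48,0.13,0]], "spin": [0.011,0,0,0,0,0]}'; python3 s.py
```

```text
time_s: 4.78
eef_pos: [0.5081, 0.0261, 0.0541]
tool_rot: [1.881, 2.485, 0.034]
ft_force: [-6.8, -3.6, 4.6]
finger_gap: 0.0001
t 4.775 pos [0.5081 0.0261 0.0541] yaw 1.845 tilt [ 0.033  0.002 -0.999] F [-6.83 -3.58  4.63] T [-0.666  1.128 -0.089] gap 0.0001 q [-0.17  0.62  1.88  0.01  0.61 -2.03]
bay frame [-0.0893 -0.0004]
```

```bash
python3 -m inch '{"translation": [[0.48,0.13,-0.3],[0.48,0.13,-0.2],[0.48,0.13,-0.1]], "spin": [0,0,0]}'; python3 s.py
python3 - <<'E'
from h import *
for n in("scene","top"):
    p=arm.snapshot(n); x,y,w,h=(240,140,180,130) if n=="scene" else (220,110,150,130)
    cv2.imwrite(f"pics/{n}2.png",cv2.resize(p["pixels"][y:y+h,x:x+w,::-1],None,fx=4,fy=4,interpolation=2))
E
```

```text
time_s: 5.15
eef_pos: [0.5081, 0.0299, 0.0466]
tool_rot: [-1.891, -2.508, -0.004]
ft_force: [-9.7, -7.1, 16.9]
finger_gap: 0.0003
t 5.15 pos [0.5081 0.0299 0.0466] yaw 1.849 tilt [ 0.001  0.002 -1.   ] F [-9.73 -7.11 16.95] T [-1.374  1.507 -0.065] gap 0.0003 q [-0.16  0.64  1.85  0.    0.64 -2.02]
bay frame [-0.0882  0.0032]
```

View pics/top2.png

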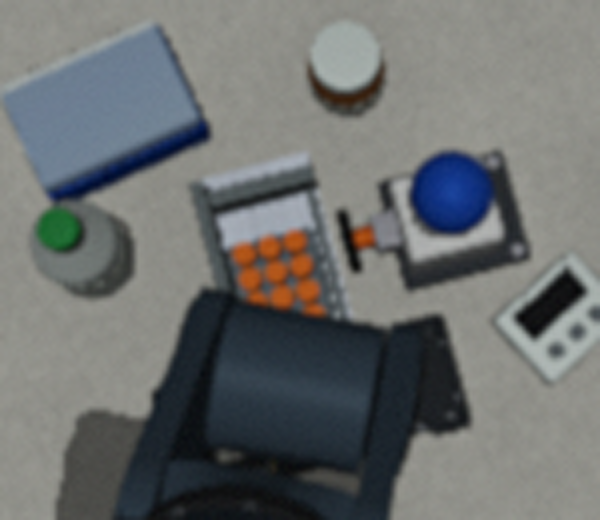

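View pics/scene2.png

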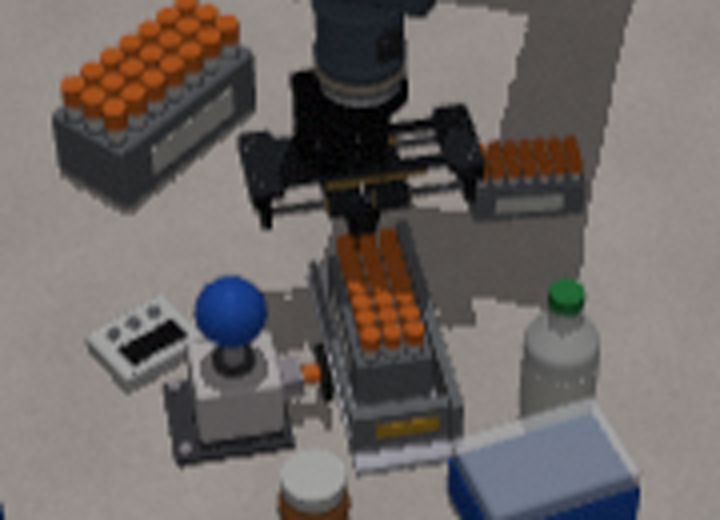

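Run:
```python
from h import *
p=arm.snapshot("wrist"); cv2.imwrite("pics/w2.png",p["pixels"][:,:,::-1])
```

```text
(no output)
```

View pics/w2.png

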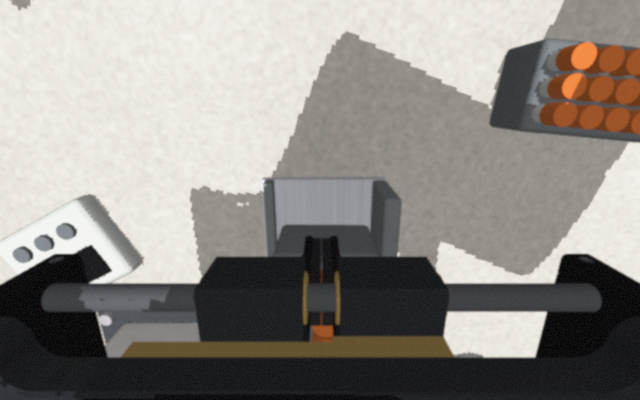

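Run:
```python
from h import *
p=arm.snapshot("wrist"); print(p["origin"])
s=arm.sense();X=R.from_rotvec(s["tool_rot"]).as_matrix()
for dz in(.006,.025):
  for dx in (-.01,0,.01):
   for dy in(-.0095,.0095): print("finger",dx,dy,dz,proj(p,s["eef_pos"]+X@[dx,dy,dz]).round())
for r in(180,225,):
  for z in(.008,.058): 
    for c in(278,378):print(r,c,z,atz(p,(r,c),z).round(4))
O=np.array([.594,.0505]);u=np.array([np.cos(.272),np.sin(.272)])
for r in(180,225):
  for z in(.008,.058): print(r,z,(atz(p,(r,328),z)[:2]-O)@u)
print((p["origin"][:2]-O)@u)
```

```text
[0.42611061 0.00650509 0.2196531 ]
finger -0.01 -0.0095 0.006 [304. 228.]
finger -0.01 0.0095 0.006 [305. 256.]
finger 0 -0.0095 0.006 [321. 228.]
finger 0 0.0095 0.006 [321. 256.]
finger 0.01 -0.0095 0.006 [337. 228.]
finger 0.01 0.0095 0.006 [336. 256.]
finger -0.01 -0.0095 0.025 [306. 217.]
finger -0.01 0.0095 0.025 [306. 243.]
finger 0 -0.0095 0.025 [321. 217.]
finger 0 0.0095 0.025 [321. 243.]
finger 0.01 -0.0095 0.025 [335. 217.]
finger 0.01 0.0095 0.025 [335. 243.]
180 278 0.008 [ 0.4855 -0.0076  0.008 ]
180 378 0.008 [0.4663 0.0599 0.008 ]
180 278 0.058 [ 0.4715 -0.0043  0.058 ]
180 378 0.058 [0.4568 0.0473 0.058 ]
225 278 0.008 [5.186e-01 3.000e-04 8.000e-03]
225 378 0.008 [0.4985 0.071  0.008 ]
225 278 0.058 [0.4968 0.0018 0.058 ]
225 378 0.058 [0.4814 0.0558 0.058 ]
180 0.008 -0.12029551204335799
180 0.058 -0.13287295965295104
225 0.008 -0.08626480171613839
225 0.058 -0.10688151508902771
-0.17353662744620835
```

Push force is about 12 N, but there is also 17 N upward, so something rests on the rack or bay and pins it. I back off a little, raise, and retry.

```bash
python3 -m inch '{"translation": [[-0.5,-0.14,0.3],[-0.3,-0.1,0.5],[0,0,0]], "spin": [0,0,0]}'; python3 s.py;  python3 -m inch '{"translation": [[0.4,0.11,0],[0.4,0.11,0]], "spin": [0,0]}'; python3 s.py
```

```text
time_s: 5.72
eef_pos: [0.5001, 0.0272, 0.055]
tool_rot: [1.893, 2.507, 0.006]
ft_force: [0.1, -0.5, 0.4]
finger_gap: 0.0002
t 5.725 pos [0.5001 0.0272 0.055 ] yaw 1.848 tilt [ 0.002  0.003 -1.   ] F [ 0.08 -0.51  0.42] T [0.06  0.043 0.028] gap 0.0002 q [-0.17  0.62  1.87  0.01  0.65 -2.02]
bay frame [-0.0967  0.0028]
time_s: 5.98
eef_pos: [0.5087, 0.0295, 0.0552]
tool_rot: [1.893, 2.507, 0.005]
ft_force: [-5.1, -3.9, 3.9]
finger_gap: 0.0008
t 5.975 pos [0.5087 0.0295 0.0552] yaw 1.848 tilt [ 0.002  0.003 -1.   ] F [-5.1  -3.91  3.88] T [-0.664  0.951 -0.068] gap 0.0008 q [-0.16  0.63  1.85  0.    0.66 -2.02]
bay frame [-0.0878  0.0027]
```

```bash
python3 -m inch '{"translation": [[0.7,0.19,0.1],[0.7,0.19,0.1]], "spin": [0,0]}'; python3 s.py;  python3 -m inch '{"translation": [[0.7,0.19,0.1],[0.7,0.19,0]], "spin": [0,0]}'; python3 s.py
python3 - <<'E'
from h import *
for n in("top","wrist"):
    p=arm.snapshot(n); im=p["pixels"][110:240,220:370] if n=="top" else p["pixels"]
    cv2.imwrite(f"pics/{n}3.png",cv2.resize(im[:,:,::-1],None,fx=4,fy=4,interpolation=2) if n=="top" else im[:,:,::-1])
E
```

```text
time_s: 6.22
eef_pos: [0.5193, 0.0337, 0.0561]
tool_rot: [-1.888, -2.502, 0.003]
ft_force: [-2.0, -1.4, -1.9]
finger_gap: 0.0003
t 6.225 pos [0.5193 0.0337 0.0561] yaw 1.849 tilt [-0.007  0.003 -1.   ] F [-2.03 -1.39 -1.91] T [-0.114  0.528  0.04 ] gap 0.0003 q [-0.15  0.63  1.82  0.    0.7  -2.  ]
bay frame [-0.0765  0.0039]
time_s: 6.48
eef_pos: [0.5324, 0.0376, 0.0564]
tool_rot: [-1.885, -2.5, 0.007]
ft_force: [-3.6, -2.4, -1.2]
finger_gap: 0.0005
t 6.475 pos [0.5324 0.0376 0.0564] yaw 1.85 tilt [-0.011  0.003 -1.   ] F [-3.6  -2.41 -1.19] T [-0.411  0.709  0.057] gap 0.0005 q [-0.14  0.65  1.78  0.    0.73 -1.99]
bay frame [-0.0627  0.0041]
```

View pics/top3.png

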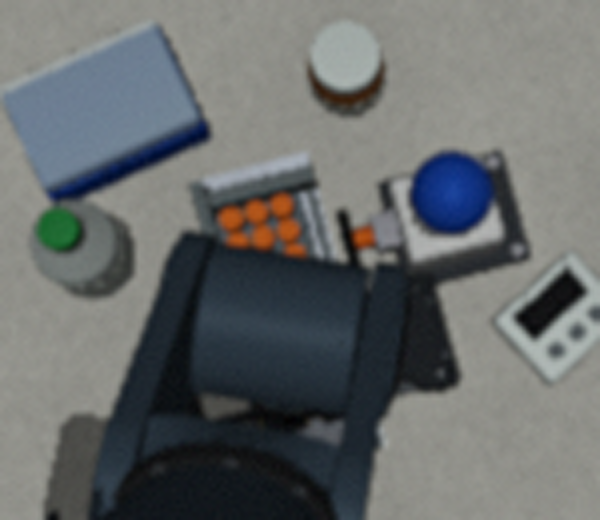

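View pics/wrist3.png

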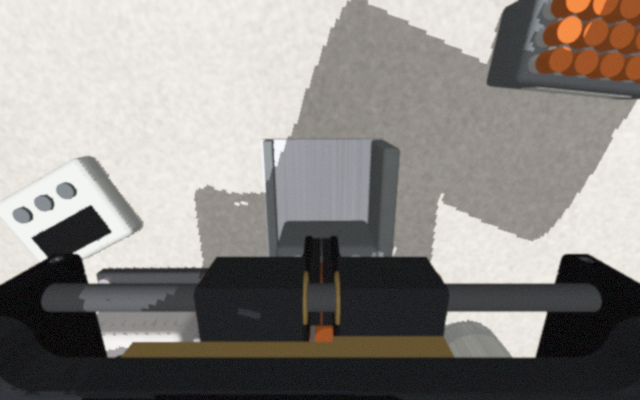

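```bash
python3 -m inch '{"translation": [[0.5,0.13,0]], "spin": [0]}'; python3 s.py;  python3 -m inch '{"translation": [[0.5,0.13,0]], "spin": [0]}'; python3 s.py;python3 -m inch '{"translation": [[0.5,0.13,0]], "spin": [0]}'; python3 s.py
```

```text
time_s: 6.7
eef_pos: [0.5361, 0.0386, 0.0566]
tool_rot: [-1.882, -2.5, 0.011]
ft_force: [-10.3, -6.6, 6.8]
finger_gap: 0.0006
t 6.7 pos [0.5361 0.0386 0.0566] yaw 1.851 tilt [-0.015  0.002 -1.   ] F [-10.28  -6.6    6.84] T [-1.051  1.704 -0.007] gap 0.0006 q [-0.14  0.65  1.77 -0.    0.74 -1.99]
bay frame [-0.059   0.0041]
time_s: 6.82
eef_pos: [0.5385, 0.0393, 0.0567]
tool_rot: [-1.878, -2.498, 0.018]
ft_force: [-7.3, -5.0, 3.3]
finger_gap: 0.0004
t 6.825 pos [0.5385 0.0393 0.0567] yaw 1.852 tilt [-0.02   0.001 -1.   ] F [-7.27 -4.95  3.3 ] T [-0.92   1.271 -0.048] gap 0.0004 q [-0.13  0.65  1.75 -0.    0.75 -1.98]
bay frame [-0.0565  0.0041]
time_s: 6.95
eef_pos: [0.5388, 0.0395, 0.0568]
tool_rot: [-1.871, -2.494, 0.031]
ft_force: [-13.1, -9.2, 8.7]
finger_gap: 0.0005
t 6.95 pos [0.5388 0.0395 0.0568] yaw 1.854 tilt [-0.031 -0.001 -1.   ] F [-13.09  -9.22   8.73] T [-1.564  2.211 -0.063] gap 0.0005 q [-0.13  0.66  1.75 -0.01  0.77 -1.98]
bay frame [-0.0561  0.0042]
```

```bash
python3 -m inch '{"translation": [[0.9,0.25,-0.1],[0.9,0.25,-0.1],[0.3,0.08,0]], "spin": [0,0,0]}'; python3 s.py
```

```text
time_s: 7.32
eef_pos: [0.5373, 0.0396, 0.0568]
tool_rot: [-1.841, -2.473, 0.088]
ft_force: [-2.8, -2.0, -1.1]
finger_gap: 0.0003
t 7.325 pos [0.5373 0.0396 0.0568] yaw 1.862 tilt [-0.08  -0.011 -0.997] F [-2.83 -2.   -1.05] T [-0.277  0.511  0.011] gap 0.0003 q [-0.12  0.67  1.71 -0.03  0.84 -1.96]
bay frame [-0.0576  0.0048]
```

```bash
python3 -m inch '{"translation": [[-1.5,-0.42,0],[-3,-0.84,0],[-2,-0.5,3],[0,0,6],[-1,-1,6],[-2,-4,2],[-2,-6,0],[-1,-6,0]], "spin": [0,0,0,0,0,0,0,0]}' 1 20; python3 s.py
python3 - <<'E'
from h import *
for n in("top","scene","wrist"):
    p=arm.snapshot(n); 
    if n=="wrist": cv2.imwrite("pics/wrist4.png",p["pixels"][:,:,::-1]); continue
    x,y,w,h=(240,140,180,130) if n=="scene" else (220,110,150,130)
    cv2.imwrite(f"pics/{n}4.png",cv2.resize(p["pixels"][y:y+h,x:x+w,::-1],None,fx=4.4,fy=4.4,interpolation=2))
E
```

```text
time_s: 8.32
eef_pos: [0.4271, -0.151, 0.239]
tool_rot: [-1.86, -2.511, 0.054]
ft_force: [0.7, 0.1, 0.1]
finger_gap: 0.0727
t 8.325 pos [ 0.4271 -0.151   0.239 ] yaw 1.867 tilt [-0.034 -0.018 -0.999] F [0.68 0.14 0.09] T [ 0.032 -0.073  0.012] gap 0.0727 q [-0.56  0.27  1.79 -0.04  1.1  -2.41]
bay frame [-0.2149 -0.1493]
```

View pics/top4.png

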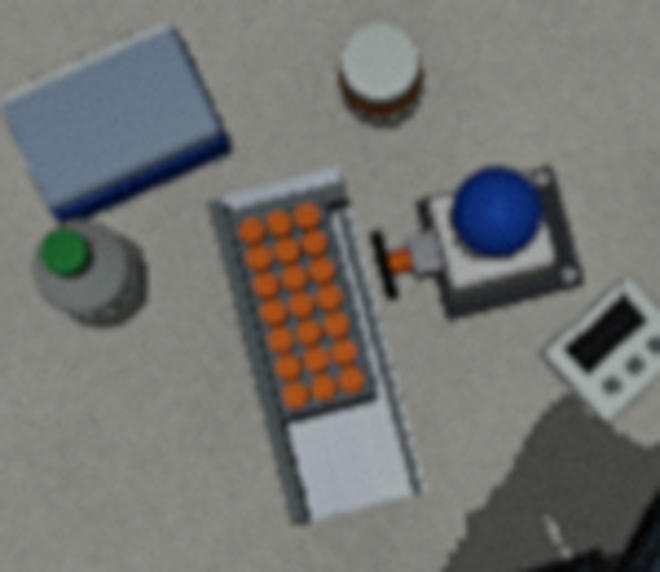

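View pics/scene4.png

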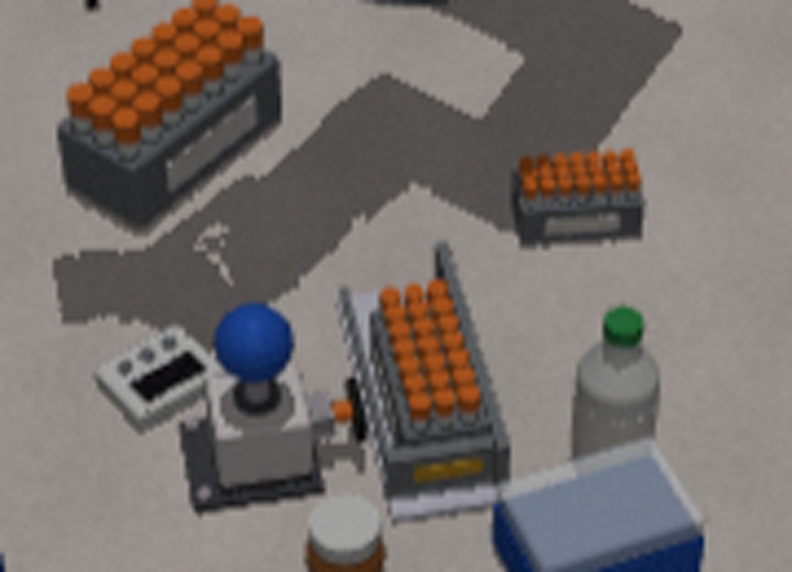

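Run:
```python
from h import *
p=arm.snapshot("top"); u=np.array([np.cos(.272),np.sin(.272)]);O=np.array([.594,.0505])
z=lambda a,b:(110+b/4.4-.4,220+a/4.4-.4)
for n,c,h in(("stop foot",(294,225),.008),("stop top front",(285,207),.048),("rack near top",(330,405),.058),("cap far mid",(279,223),.082),("cap near mid",(323,388),.082)):
    print(n,(atz(p,z(*c),h)[:2]-O)@u)
q=arm.snapshot("scene")
for pp,n in((p,"top"),(q,"scene")):
  for k,zz in(("rack_centre",.033),("stop_face",.028)):
    for r in arm.place_of(pp,k)[:3]: print(n,k,np.round(r["pixel"]),round(r["confidence"],2),((a:=atz(pp,r["pixel"],zz))[:2]-O)@u,a.round(3))
im=p["pixels"][140:240,260:335,::-1]; cv2.imwrite("pics/t5.png",cv2.resize(im,None,fx=6,fy=6,interpolation=2))
im=q["pixels"][190:265,310:365,::-1]; cv2.imwrite("pics/s5.png",cv2.resize(im,None,fx=8,fy=8,interpolation=2))
```

```text
stop foot 0.07260289757723361
stop top front 0.07773206188702754
rack near top -0.054803957648169754
cap far mid 0.061827760858055685
cap near mid -0.04553076181925581
top rack_centre [257. 248.] 0.87 -0.16908204784306216 [0.385 0.17  0.033]
top rack_centre [175. 290.] 0.57 0.025390304852718596 [0.618 0.058 0.033]
top stop_face [160. 286.] 0.65 0.07190623454803784 [0.663 0.072 0.028]
scene rack_centre [167. 281.] 0.88 -0.3245079300096254 [ 0.318 -0.167  0.033]
scene rack_centre [186. 371.] 0.84 -0.16192629908123826 [0.394 0.165 0.033]
scene rack_centre [229. 336.] 0.67 0.015622175707280566 [0.609 0.055 0.033]
scene stop_face [243. 342.] 0.73 0.07265281231954655 [0.661 0.079 0.028]
```

View pics/t5.png

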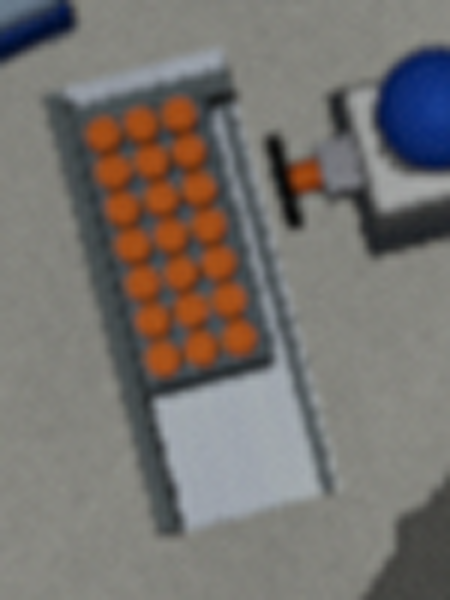

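View pics/s5.png

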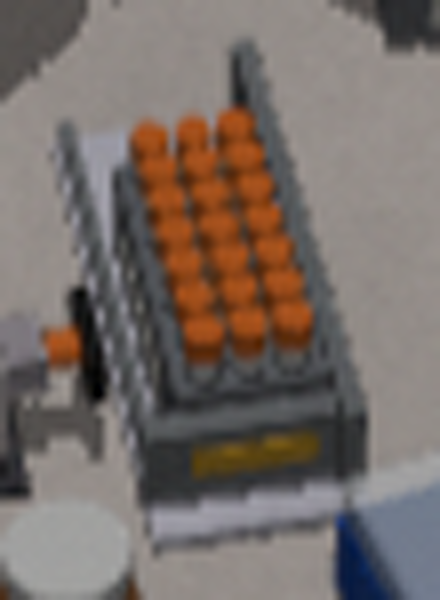

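Stalled at the stop: the rack's far end works out at u≈0.075, against a measured stop face of 0.073–0.077. So the rack is home, straight, and against the fence. Now I go above the ball and pre-turn the wrist counter-clockwise so that one long turn should be enough.

```bash
python3 -m inch '{"translation": [[4.5,1.82,0],[4.5,1.82,0],[4.5,1.82,0],[4.5,1.82,0],[3,1.2,0],[1.5,0.6,0],[0,0,0]], "spin": [0,0,0.08,0.1,0.1,0.1,0.03]}' 1 20; python3 s.py
```

```text
time_s: 9.65
eef_pos: [0.6584, -0.0417, 0.2347]
tool_rot: [-1.267, -2.856, 0.064]
ft_force: [-1.3, -0.1, -0.9]
finger_gap: 0.0867
t 9.65 pos [ 0.6584 -0.0417  0.2347] yaw 2.307 tilt [-0.032 -0.03  -0.999] F [-1.25 -0.12 -0.88] T [0.091 0.053 0.019] gap 0.0867 q [-0.21  0.57  1.29 -0.04  1.31 -2.51]
bay frame [ 0.0373 -0.1061]
```

```bash
python3 -m inch '{"translation": [[-0.55,-1.75,-2],[0,0,-2],[0,0,0]], "spin": [0,0,0]}'; python3 s.py
```

```text
time_s: 10.02
eef_pos: [0.6503, -0.0569, 0.1937]
tool_rot: [-1.263, -2.855, 0.065]
ft_force: [-0.4, 0.4, 0.8]
finger_gap: 0.087
t 10.025 pos [ 0.6503 -0.0569  0.1937] yaw 2.309 tilt [-0.034 -0.03  -0.999] F [-0.38  0.44  0.78] T [ 0.116  0.037 -0.03 ] gap 0.087 q [-0.24  0.6   1.35 -0.04  1.22 -2.53]
bay frame [ 0.0254 -0.1185]
```

```bash
python3 -m inch '{"translation": [[0.22,-0.28,-2],[0,0,-2],[0,0,-1.5],[0,0,-0.5],[0,0,0]], "spin": [0,0,0,0,0]}'; python3 s.py
python3 - <<'E'
from h import *
q=arm.snapshot("scene"); im=q["pixels"][160:270,250:370,::-1]; cv2.imwrite("pics/s6.png",cv2.resize(im,None,fx=5,fy=5,interpolation=2))
E
```

```text
time_s: 10.65
eef_pos: [0.6529, -0.0599, 0.132]
tool_rot: [-1.264, -2.857, 0.065]
ft_force: [0.1, -0.2, -0.1]
finger_gap: 0.0868
t 10.65 pos [ 0.6529 -0.0599  0.132 ] yaw 2.309 tilt [-0.032 -0.031 -0.999] F [ 0.06 -0.24 -0.08] T [0.059 0.033 0.006] gap 0.0868 q [-0.24  0.67  1.4  -0.04  1.1  -2.53]
bay frame [ 0.0271 -0.1221]
```

View pics/s6.png

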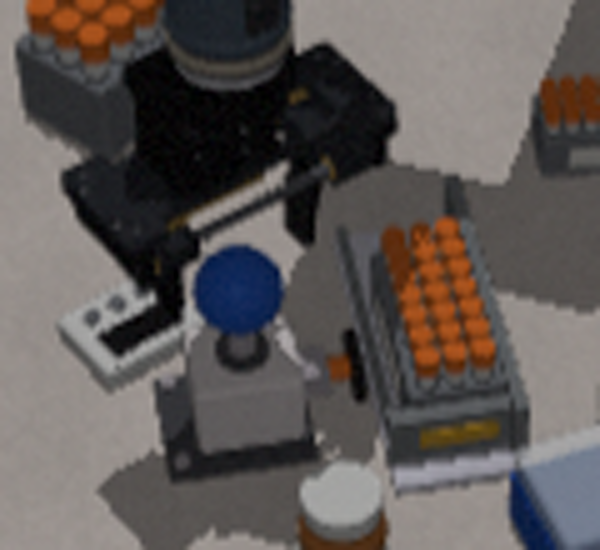

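Run:
```python
from h import *
q=arm.snapshot("scene");s=arm.sense();X=R.from_rotvec(s["tool_rot"]).as_matrix()
for z in(-.05,0,.025):
  for x in(-.043,.043):
    u=proj(q,s["eef_pos"]+X@[x,0,z]); print(z,x,u,(u-[250,160])*5)
print(proj(q,[.6525,-.0597,.126]))
im=q["pixels"][185:245,270:330,::-1]; cv2.imwrite("pics/s7.png",cv2.resize(im,None,fx=9,fy=9,interpolation=2))
w=arm.snapshot("wrist"); cv2.imwrite("pics/w7.png",w["pixels"][:,:,::-1]);print(proj(w,[.6525,-.0597,.126]))
```

```text
-0.05 -0.043 [284.85361694 211.34012824] [174.26808468 256.70064121]
-0.05 0.043 [308.40149793 198.93253454] [292.00748964 194.66267269]
0 -0.043 [285.48327903 222.36853703] [177.41639514 311.84268514]
0 0.043 [308.47184266 209.99915137] [292.35921328 249.99575684]
0.025 -0.043 [285.78705659 227.68914184] [178.93528296 338.44570918]
0.025 0.043 [308.50580771 215.34252571] [292.52903854 276.71262853]
[297.32775861 217.42216182]
[321.08586523 240.96967806]
```

View pics/s7.png

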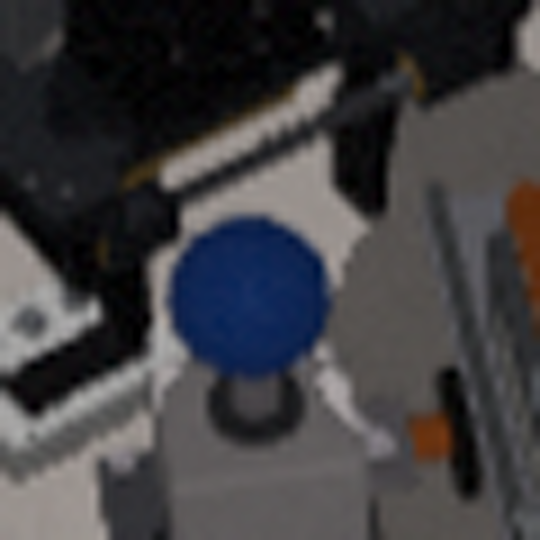

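View pics/w7.png

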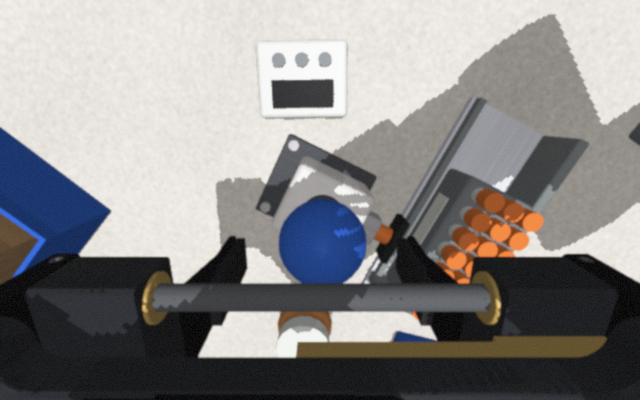

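Run:
```python
from h import *
print(arm.finger_overhang,[a for a in dir(arm) if a[0]!='_'])
q=arm.snapshot("scene");w=arm.snapshot("wrist");s=arm.sense();X=R.from_rotvec(s["tool_rot"]).as_matrix()
def vis(p,roi,f,fn):
    x,y,ww,h=roi; im=cv2.resize(np.ascontiguousarray(p["pixels"][y:y+h,x:x+ww,::-1]),None,fx=f,fy=f,interpolation=2)
    im=cv2.convertScaleAbs(im,alpha=2)
    for z,c in((.025,(0,255,0)),(.006,(0,0,255)),(-.045,(255,255,0))):
        for sx in(-1,1):
            pts=[((proj(p,s["eef_pos"]+X@[sx*a,b,z])-[x,y]+.5)*f).astype(int) for a,b in((.0435,-.0095),(.0435,.0095),(.0585,.0095),(.0585,-.0095))]
            cv2.polylines(im,[np.array(pts)],True,c,1)
    cv2.imwrite(fn,im)
vis(q,(260,170,80,70),9,"pics/s8.png"); vis(w,(130,190,400,180),2,"pics/w8.png")
```

```text
0.025 ['PlanningError', 'finger_overhang', 'job_done', 'outline_of', 'place_of', 'recognise', 'sense', 'snapshot']
```

View pics/s8.png

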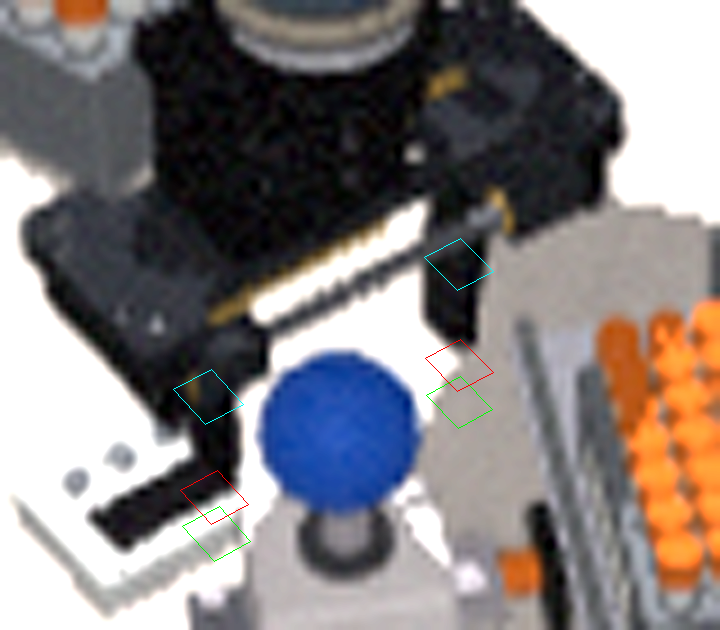

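View pics/w8.png

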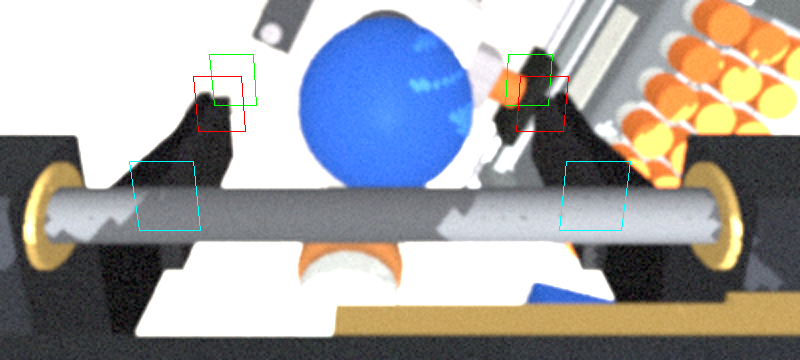

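Run:
```python
from h import *
q=arm.snapshot("scene");w=arm.snapshot("wrist");s=arm.sense();X=R.from_rotvec(s["tool_rot"]).as_matrix()
for n,a,b in(("L",(286,223.3),(237,240)),("R",(311.5,207.8),(402,239))):
    rays=[ray(q,a[::-1]),ray(w,b[::-1])]
    A=0;B=0
    for o,d in rays:
        P=np.eye(3)-np.outer(d,d)/(d@d);A=A+P;B=B+P@o
    x=np.linalg.solve(A,B); print(n,x.round(4),"tool frame",(X.T@(x-s["eef_pos"])).round(4),[float(np.linalg.norm(np.cross(x-o,d/np.linalg.norm(d)))).__round__(4) for o,d in rays])
```

```text
L [ 0.6848 -0.095   0.1308] tool frame [-0.0471 -0.0002  0.0024] [0.005, 0.005]
R [ 0.6153 -0.0223  0.1314] tool frame [ 0.0535 -0.0027  0.0016] [0.003, 0.003]
```

The visible fingertips triangulate to about TCP height, not 25 mm beyond it as stated. That disagrees with the spec. I lower about 15 mm, a height where the pads cover the equator either way (the body still clears the ball top at 0.154), then close and check the gap and force.

```bash
python3 -m inch '{"translation": [[0,0,-0.5],[0,0,-0.5],[0,0,-0.5],[0,0,0]], "spin": [0,0,0,0]}'; python3 s.py;python3 -m inch '{"translation": [[0,0,0],[0,0,0],[0,0,0],[0,0,0],[0,0,0],[0,0,0]], "spin": [0,0,0,0,0,0]}' -1 15; python3 s.py
python3 - <<'E'
from h import *
q=arm.snapshot("scene"); im=q["pixels"][170:240,260:340,::-1]; cv2.imwrite("pics/s9.png",cv2.convertScaleAbs(cv2.resize(im,None,fx=8,fy=8,interpolation=2),alpha=1.7))
w=arm.snapshot("wrist"); cv2.imwrite("pics/w9.png",w["pixels"][:,:,::-1])
E
```

```text
time_s: 11.5
eef_pos: [0.6532, -0.0599, 0.117]
tool_rot: [-1.265, -2.859, 0.065]
ft_force: [-0.1, -0.6, 0.2]
finger_gap: 0.0868
t 11.5 pos [ 0.6532 -0.0599  0.117 ] yaw 2.309 tilt [-0.03  -0.032 -0.999] F [-0.09 -0.61  0.25] T [0.085 0.044 0.012] gap 0.0868 q [-0.24  0.69  1.41 -0.04  1.07 -2.53]
bay frame [ 0.0274 -0.1223]
time_s: 12.25
eef_pos: [0.653, -0.0594, 0.1172]
tool_rot: [-1.265, -2.858, 0.064]
ft_force: [0.2, -0.4, -0.2]
finger_gap: 0.0543
t 12.25 pos [ 0.653  -0.0594  0.1172] yaw 2.308 tilt [-0.031 -0.031 -0.999] F [ 0.18 -0.4  -0.22] T [ 0.147  0.068 -0.022] gap 0.0543 q [-0.24  0.69  1.41 -0.04  1.07 -2.53]
bay frame [ 0.0273 -0.1217]
```

View pics/s9.png

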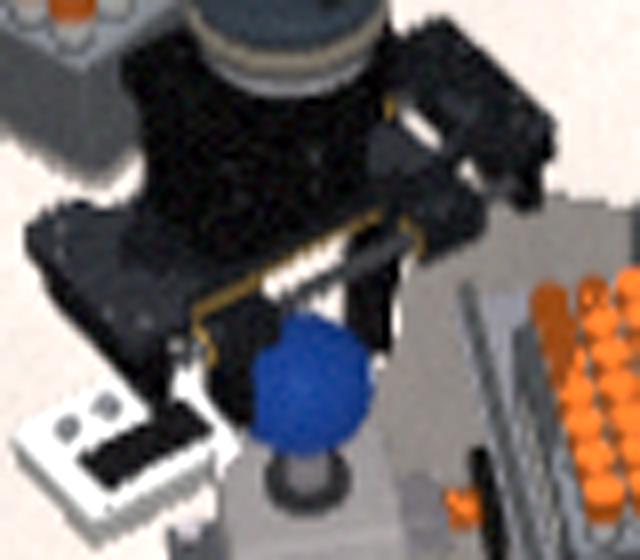

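View pics/w9.png

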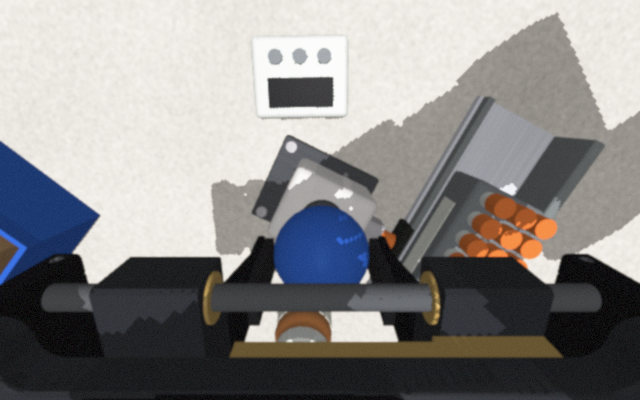

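```bash
python3 -m inch '{"translation": [[0,0,0],[0,0,0.5],[0,0,0.5],[0,0,0]], "spin": [0,0,0,0]}' 0.7 15; python3 s.py;python3 -m inch '{"translation": [[0,0,0],[0,0,0],[0,0,0],[0,0,0],[0,0,0],[0,0,0]], "spin": [0,0,0,0,0,0]}' -1 15; python3 s.py
```

```text
time_s: 12.85
eef_pos: [0.6536, -0.0599, 0.1284]
tool_rot: [-1.265, -2.86, 0.064]
ft_force: [-0.3, 0.3, -0.2]
finger_gap: 0.0733
t 12.85 pos [ 0.6536 -0.0599  0.1284] yaw 2.309 tilt [-0.029 -0.032 -0.999] F [-0.3   0.33 -0.21] T [0.091 0.017 0.053] gap 0.0733 q [-0.24  0.67  1.4  -0.04  1.09 -2.53]
bay frame [ 0.0278 -0.1224]
time_s: 13.6
eef_pos: [0.653, -0.0594, 0.1282]
tool_rot: [-1.265, -2.858, 0.064]
ft_force: [-0.5, -0.2, 0.2]
finger_gap: 0.0464
t 13.6 pos [ 0.653  -0.0594  0.1282] yaw 2.308 tilt [-0.031 -0.031 -0.999] F [-0.45 -0.23  0.18] T [ 0.207  0.062 -0.037] gap 0.0464 q [-0.24  0.67  1.4  -0.04  1.09 -2.53]
bay frame [ 0.0273 -0.1217]
```

Run:
```python
from h import *
q=arm.snapshot("scene");w=arm.snapshot("wrist");s=arm.sense();X=R.from_rotvec(s["tool_rot"]).as_matrix()
x,y,ww,h=250,165,90,75;f=8
im=cv2.convertScaleAbs(cv2.resize(q["pixels"][y:y+h,x:x+ww,::-1],None,fx=f,fy=f,interpolation=2),alpha=2.2,beta=15); 
for z in(-.06,-.05,-.04,-.03,-.02,-.01,0,.01):
    for sx in(-.03,0,.03):
        u=((proj(q,s["eef_pos"]+X@[sx,0,z])-[x,y]+.5)*f).astype(int); cv2.circle(im,tuple(map(int,u)),3,(0,255,255) if z else (0,0,255),-1)
cv2.imwrite("pics/s10.png",im)
im=np.ascontiguousarray(w["pixels"][:,:,::-1]); im=cv2.convertScaleAbs(im,alpha=2,beta=10)
for z in(-.06,-.05,-.04,-.03,-.02,-.01,0,.01):
    for sx in(-.03,0,.03):
        u=proj(w,s["eef_pos"]+X@[sx,0,z]).astype(int); cv2.circle(im,tuple(map(int,u)),3,(0,255,255) if z else (0,0,255),-1)
cv2.imwrite("pics/w10.png",im[180:])
```

```text
(no output)
```

View pics/s10.png

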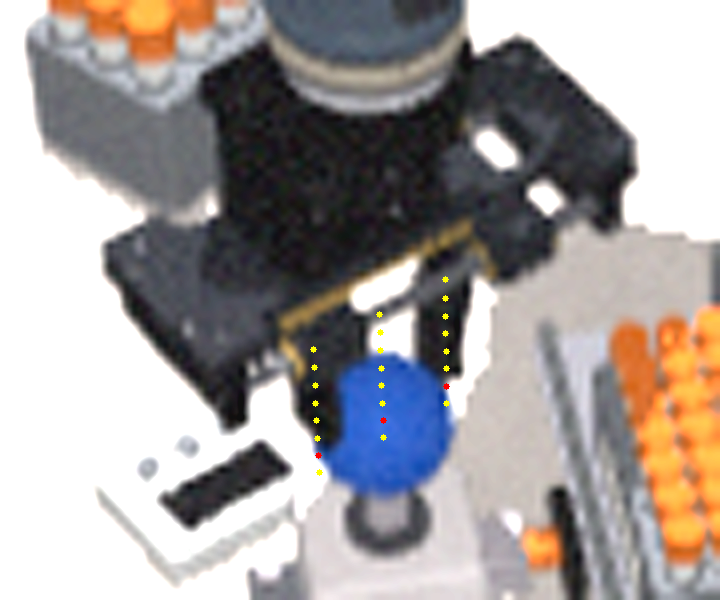

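View pics/w10.png

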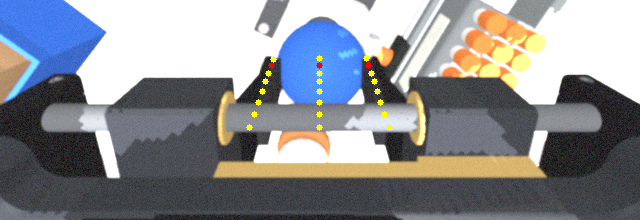

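Raising shrank the gap (54.3 to 46.4 mm), so the pads' lower edge is above the equator and the fingers really do end short of where the spec says. I regrip lower, watching Fz in case the body meets the ball top.

```bash
python3 -m inch '{"translation": [[0,0,0],[0,0,0],[0,0,-0.5],[0,0,-0.5],[0,0,-0.4],[0,0,-0.2],[0,0,0]], "spin": [0,0,0,0,0,0,0]}' 0.7 15; python3 s.py;python3 -m inch '{"translation": [[0,0,0],[0,0,0],[0,0,0],[0,0,0],[0,0,0],[0,0,0]], "spin": [0,0,0,0,0,0]}' -1 15; python3 s.py
```

```text
time_s: 14.58
eef_pos: [0.6531, -0.0599, 0.1103]
tool_rot: [-1.265, -2.858, 0.064]
ft_force: [0.5, 0.3, -0.3]
finger_gap: 0.074
t 14.575 pos [ 0.6531 -0.0599  0.1103] yaw 2.309 tilt [-0.031 -0.032 -0.999] F [ 0.5   0.31 -0.34] T [0.085 0.035 0.006] gap 0.074 q [-0.24  0.7   1.41 -0.04  1.06 -2.53]
bay frame [ 0.0273 -0.1222]
time_s: 15.32
eef_pos: [0.6529, -0.0595, 0.1106]
tool_rot: [-1.265, -2.858, 0.064]
ft_force: [-1.2, 0.4, 0.2]
finger_gap: 0.0551
t 15.325 pos [ 0.6529 -0.0595  0.1106] yaw 2.308 tilt [-0.031 -0.031 -0.999] F [-1.16  0.41  0.25] T [0.098 0.099 0.003] gap 0.0551 q [-0.24  0.7   1.41 -0.04  1.06 -2.53]
bay frame [ 0.0272 -0.1218]
```

```bash
python3 -m inch '{"translation": [[0,0,0],[0,0,0],[0,0,0]], "spin": [0,0,0]}' -1 40; python3 s.py; python3 -m inch '{"translation": [[0,0,0],[0,0,0]], "spin": [-0.1,-0.1]}'; python3 s.py
```

```text
time_s: 15.7
eef_pos: [0.6529, -0.0595, 0.1106]
tool_rot: [-1.265, -2.858, 0.064]
ft_force: [-0.4, 0.6, 0.1]
finger_gap: 0.0542
t 15.7 pos [ 0.6529 -0.0595  0.1106] yaw 2.308 tilt [-0.031 -0.031 -0.999] F [-0.43  0.61  0.06] T [ 0.173  0.007 -0.059] gap 0.0542 q [-0.24  0.7   1.41 -0.04  1.06 -2.53]
bay frame [ 0.0272 -0.1218]
time_s: 15.95
eef_pos: [0.6527, -0.0592, 0.1106]
tool_rot: [-1.546, -2.711, 0.062]
ft_force: [0.6, 1.6, -1.1]
finger_gap: 0.0547
t 15.95 pos [ 0.6527 -0.0592  0.1106] yaw 2.105 tilt [-0.037 -0.024 -0.999] F [ 0.57  1.56 -1.05] T [0.19  0.009 0.258] gap 0.0547 q [-0.24  0.7   1.41 -0.04  1.07 -2.33]
bay frame [ 0.0271 -0.1215]
```

Gap about 54.5–55 mm under load, and Tz = 0.26 N m opposing the turn, so the mechanism is turning with the jaw free. I continue and keep watching the torque.

```bash
python3 -m inch '{"translation": [[0,0,0],[0,0,0],[0,0,0],[0,0,0]], "spin": [-0.12,-0.12,-0.12,-0.12]}'; python3 s.py; python3 -m inch '{"translation": [[0,0,0],[0,0,0]], "spin": [-0.12,-0.12]}'; python3 s.py
python3 - <<'E'
from h import *
q=arm.snapshot("scene"); im=q["pixels"][190:265,290:350,::-1]; cv2.imwrite("pics/s11.png",cv2.resize(im,None,fx=8,fy=8,interpolation=2))
E
```

```text
time_s: 16.45
eef_pos: [0.6525, -0.0586, 0.1106]
tool_rot: [-2.152, -2.247, 0.053]
ft_force: [-0.2, 0.3, -0.3]
finger_gap: 0.0545
t 16.45 pos [ 0.6525 -0.0586  0.1106] yaw 1.614 tilt [-0.045 -0.004 -0.999] F [-0.19  0.27 -0.35] T [0.142 0.038 0.257] gap 0.0545 q [-0.25  0.7   1.4  -0.02  1.08 -1.86]
bay frame [ 0.027  -0.1208]
time_s: 16.7
eef_pos: [0.6525, -0.0582, 0.1106]
tool_rot: [-2.408, -1.964, 0.047]
ft_force: [-0.5, -0.4, 0.2]
finger_gap: 0.0551
t 16.7 pos [ 0.6525 -0.0582  0.1106] yaw 1.369 tilt [-0.045  0.007 -0.999] F [-0.49 -0.36  0.21] T [ 0.137 -0.009  0.228] gap 0.0551 q [-0.26  0.7   1.4  -0.01  1.09 -1.62]
bay frame [ 0.0272 -0.1204]
```

View pics/s11.png

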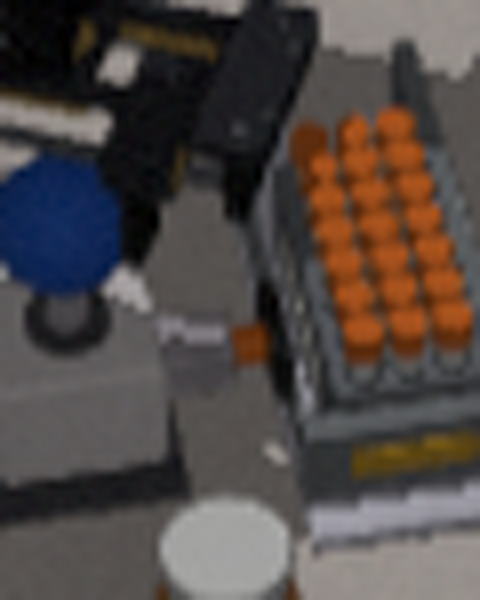

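```bash
for i in 1; do python3 -m inch '{"translation": [[0,-0.03,0],[0,-0.03,0]], "spin": [-0.1,-0.1]}'>/dev/null; python3 s.py|head -1; done; python3 -m inch '{"translation": [[0,0,0],[0,0,0]], "spin": [-0.1,-0.1]}'>/dev/null; python3 s.py|head -1
```

```text
t 17.0 pos [ 0.6526 -0.0579  0.1106] yaw 1.165 tilt [-0.042  0.017 -0.999] F [0.19 2.16 0.19] T [ 0.195 -0.002  0.272] gap 0.0545 q [-0.26  0.7   1.4   0.01  1.09 -1.43]
t 17.25 pos [ 0.6528 -0.0576  0.1106] yaw 0.964 tilt [-0.038  0.025 -0.999] F [ 0.36  0.5  -0.39] T [ 0.021 -0.038  0.252] gap 0.0545 q [-0.27  0.7   1.4   0.02  1.08 -1.24]
```

```bash
python3 -m inch '{"translation": [[0,0,0],[0,0,0]], "spin": [-0.1,-0.1]}'>/dev/null; python3 s.py|head -1;  python3 -m inch '{"translation": [[0,0,0]], "spin": [-0.1]}'>/dev/null; python3 s.py|head -1
python3 - <<'E'
from h import *
q=arm.snapshot("scene"); im=q["pixels"][190:265,290:350,::-1]; cv2.imwrite("pics/s12.png",cv2.resize(im,None,fx=8,fy=8,interpolation=2))
E
```

```text
t 17.5 pos [ 0.6529 -0.0574  0.1106] yaw 0.763 tilt [-0.032  0.031 -0.999] F [ 0.39  0.77 -0.05] T [0.072 0.005 0.224] gap 0.0545 q [-0.27  0.7   1.41  0.02  1.08 -1.04]
t 17.625 pos [ 0.6531 -0.0572  0.1106] yaw 0.663 tilt [-0.028  0.034 -0.999] F [-0.37  1.1  -0.51] T [0.001 0.018 0.221] gap 0.0542 q [-0.27  0.7   1.41  0.03  1.07 -0.95]
```

View pics/s12.png

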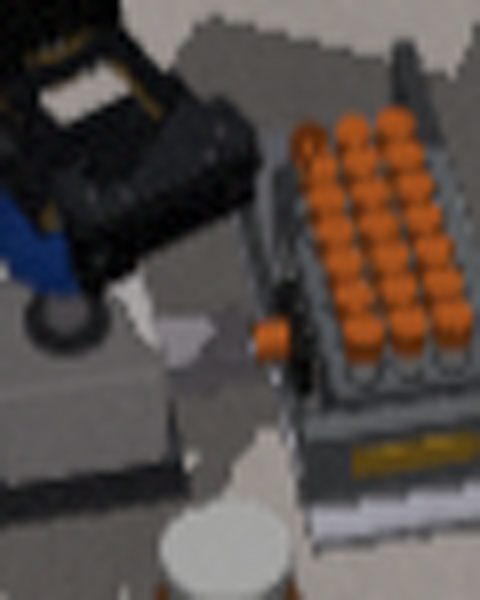

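```bash
python3 -m inch '{"translation": [[0,0,0]], "spin": [-0.08]}'>/dev/null; python3 s.py|head -1;  python3 -m inch '{"translation": [[0,0,0]], "spin": [-0.08]}'>/dev/null; python3 s.py|head -1; python3 -m inch '{"translation": [[0,0,0]], "spin": [-0.08]}'>/dev/null; python3 s.py|head -1;  python3 -m inch '{"translation": [[0,0,0]], "spin": [-0.08]}'>/dev/null; python3 s.py|head -1
python3 - <<'E'
from h import *
q=arm.snapshot("scene"); im=q["pixels"][190:265,290:350,::-1]; cv2.imwrite("pics/s13.png",cv2.resize(im,None,fx=8,fy=8,interpolation=2))
E
```

```text
t 17.8 pos [ 0.6532 -0.0572  0.1106] yaw 0.581 tilt [-0.025  0.036 -0.999] F [ 0.32  0.92 -0.73] T [-0.047  0.006  0.263] gap 0.0549 q [-0.27  0.7   1.41  0.03  1.07 -0.87]
t 17.925 pos [ 0.6533 -0.0571  0.1106] yaw 0.503 tilt [-0.022  0.038 -0.999] F [ 1.4   0.17 -0.48] T [0.016 0.052 0.266] gap 0.0544 q [-0.27  0.69  1.41  0.03  1.07 -0.79]
t 18.05 pos [ 0.6534 -0.0571  0.1106] yaw 0.424 tilt [-0.019  0.039 -0.999] F [ 0.51  0.2  -1.  ] T [0.032 0.062 0.24 ] gap 0.0544 q [-0.27  0.69  1.42  0.04  1.06 -0.72]
t 18.175 pos [ 0.6535 -0.057   0.1106] yaw 0.346 tilt [-0.015  0.04  -0.999] F [-0.15  0.25 -0.38] T [-0.015  0.07   0.279] gap 0.0541 q [-0.27  0.69  1.42  0.04  1.06 -0.64]
```

View pics/s13.png

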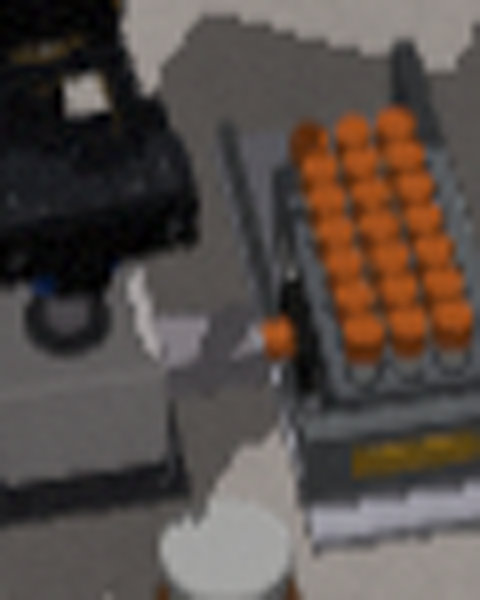

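```bash
python3 -m inch '{"translation": [[0,0,0]], "spin": [-0.08]}'>/dev/null; python3 s.py|head -1;  python3 -m inch '{"translation": [[0,0,0]], "spin": [-0.08]}'>/dev/null; python3 s.py|head -1; python3 -m inch '{"translation": [[0,0,0]], "spin": [-0.08]}'>/dev/null; python3 s.py|head -1
python3 - <<'E'
from h import *
q=arm.snapshot("scene"); im=q["pixels"][190:265,290:350,::-1]; cv2.imwrite("pics/s14.png",cv2.resize(im,None,fx=8,fy=8,interpolation=2))
E
```

```text
t 18.35 pos [ 0.6536 -0.057   0.1106] yaw 0.266 tilt [-0.012  0.041 -0.999] F [ 0.76  1.8  -0.99] T [0.033 0.075 0.28 ] gap 0.0543 q [-0.27  0.69  1.42  0.04  1.05 -0.56]
t 18.475 pos [ 0.6537 -0.057   0.1106] yaw 0.188 tilt [-0.009  0.042 -0.999] F [-0.32  0.11 -1.53] T [0.029 0.077 0.341] gap 0.0547 q [-0.28  0.69  1.42  0.04  1.05 -0.49]
t 18.6 pos [ 0.6538 -0.057   0.1106] yaw 0.11 tilt [-0.005  0.042 -0.999] F [-0.04  0.44 -0.64] T [-0.025  0.108  0.308] gap 0.0545 q [-0.28  0.69  1.43  0.04  1.04 -0.41]
```

View pics/s14.png

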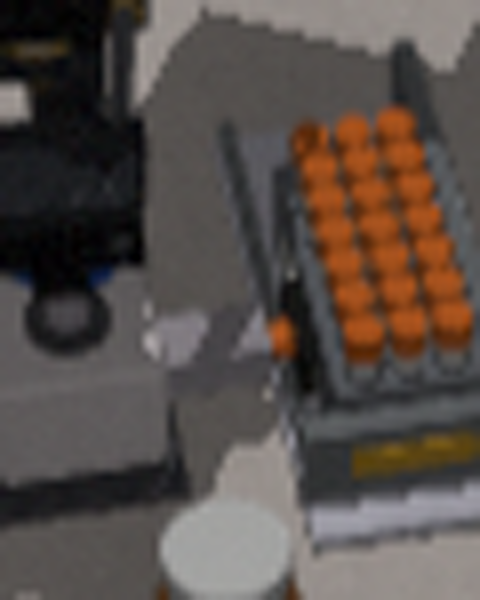

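Stem visibly shortening and torque rising (0.25 to about 0.32). The fit puts contact at yaw ≈ 0.43, so half-way is at yaw ≈ -0.14.

```bash
python3 -m inch '{"translation": [[0,0,0]], "spin": [-0.06]}'>/dev/null; python3 s.py|head -1;  python3 -m inch '{"translation": [[0,0,0]], "spin": [-0.06]}'>/dev/null; python3 s.py|head -1; python3 -m inch '{"translation": [[0,0,0]], "spin": [-0.06]}'>/dev/null; python3 s.py|head -1
python3 - <<'E'
from h import *
q=arm.snapshot("scene"); im=q["pixels"][190:265,290:350,::-1]; cv2.imwrite("pics/s15.png",cv2.resize(im,None,fx=8,fy=8,interpolation=2))
E
```

```text
t 18.775 pos [ 0.6539 -0.057   0.1106] yaw 0.051 tilt [-0.002  0.042 -0.999] F [ 0.88  0.76 -1.35] T [0.075 0.123 0.344] gap 0.0547 q [-0.28  0.69  1.43  0.05  1.04 -0.35]
t 18.9 pos [ 0.654  -0.057   0.1106] yaw -0.006 tilt [ 0.     0.041 -0.999] F [1.1  0.34 0.35] T [0.041 0.174 0.397] gap 0.0544 q [-0.28  0.69  1.43  0.05  1.04 -0.29]
t 19.025 pos [ 0.6541 -0.057   0.1106] yaw -0.063 tilt [ 0.002  0.041 -0.999] F [ 0.15  0.69 -0.77] T [-0.009  0.122  0.398] gap 0.0545 q [-0.28  0.69  1.43  0.05  1.03 -0.24]
```

View pics/s15.png

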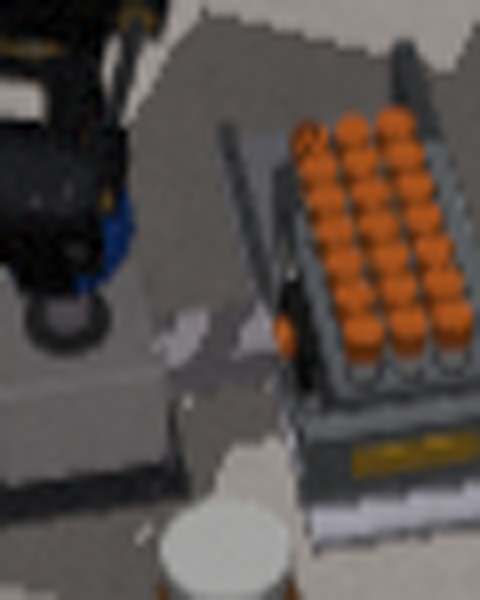

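Three estimates agree on 10–12.6 N: torque extra of about 0.15 N m, turn since contact of about 5.9 mm, and stem about 6 mm in. I release and lift off.

```bash
python3 -m inch '{"translation": [[0,0,0],[0,0,0],[0,0,0],[0,0,0],[0,0,0],[0,0,0]], "spin": [0,0,0,0,0,0]}' 1 20; python3 s.py|head -1; python3 -m inch '{"translation": [[0,0,1],[0,0,2],[0,0,4],[0,0,4],[-4,-2,2],[-5,-4,0],[-5,-4,0],[-3,-2,0],[0,0,0]], "spin": [0,0,0,0,0,0,0,0,0]}'; python3 s.py
python3 - <<'E'
from h import *
for n,(x,y,w,h) in(("top",(220,110,150,130)),("scene",(250,170,130,110))):
    p=arm.snapshot(n); cv2.imwrite(f"pics/{n}16.png",cv2.resize(p["pixels"][y:y+h,x:x+w,::-1],None,fx=5,fy=5,interpolation=2))
q=arm.snapshot("scene"); im=q["pixels"][190:265,290:350,::-1]; cv2.imwrite("pics/s16.png",cv2.resize(im,None,fx=8,fy=8,interpolation=2))
E
```

```text
time_s: 19.82
eef_pos: [0.6545, -0.0577, 0.111]
tool_rot: [-3.1, 0.093, -0.003]
ft_force: [-0.3, 0.1, -0.9]
finger_gap: 0.087
t 19.825 pos [ 0.6545 -0.0577  0.111 ] yaw -0.06 tilt [ 0.003  0.04  -0.999] F [-0.32  0.14 -0.87] T [-0.112  0.086  0.019] gap 0.087 q [-0.28  0.69  1.43  0.05  1.03 -0.24]
time_s: 20.95
eef_pos: [0.4824, -0.1802, 0.2515]
tool_rot: [-3.106, 0.088, -0.019]
ft_force: [0.4, 0.4, -0.3]
finger_gap: 0.0868
t 20.95 pos [ 0.4824 -0.1802  0.2515] yaw -0.057 tilt [ 0.013  0.034 -0.999] F [ 0.4   0.37 -0.3 ] T [-0.106  0.049 -0.026] gap 0.0868 q [-0.6   0.33  1.66  0.04  1.16 -0.56]
bay frame [-0.1695 -0.1922]
```

View pics/top16.png

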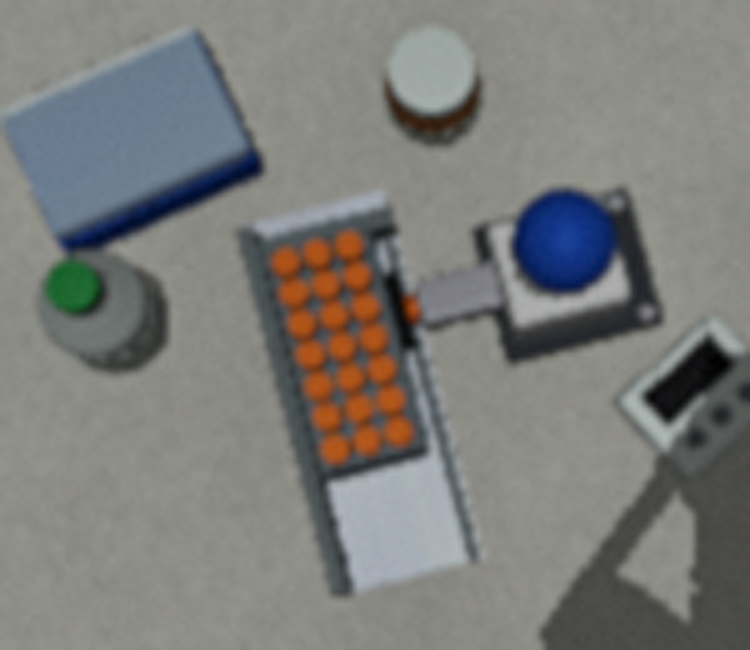

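View pics/s16.png

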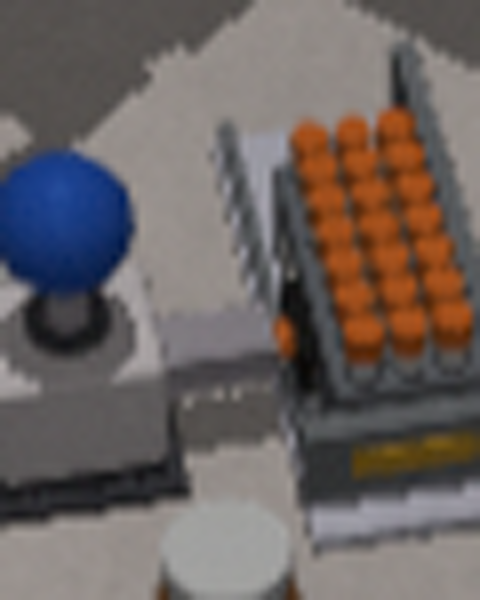

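Run:
```python
from h import *
p=arm.snapshot("top")
for k,z in(("jar",0),("timer",0),("reagent",0),("tipbox",0)):
    r=arm.place_of(p,k)
    if r: print(k,atz(p,r[0]["pixel"],z).round(3),round(r[0]["confidence"],2))
print(arm.job_done())
```

```text
jar [0.766 0.006 0.   ] 0.88
timer [ 0.588 -0.16   0.   ] 0.79
reagent [0.608 0.208 0.   ] 0.79
tipbox [0.725 0.184 0.   ] 0.65
the job is handed in; nothing more can be done
None
```

The rack is home against the end stop, clamped at an estimated 10–12 N, and I handed the job in at about 21 s. The gripper was open and clear of everything. No verdict was reported.

**Pushing:** I pushed the middle-sized rack until it stalled at about 16–18 N, against roughly 4 N while it was sliding. The rack's far end then measured 73–75 mm on my estimated bay axis and the stop face 72–78 mm. That is consistent with home, but the cameras can't confirm it to the millimetre. The rack also lies straight along the fence.

**Clamping:** I turned the ball clockwise about 2.4 rad in one grip.
- **Torque:** it ran at about 0.245 N m with the jaw free and rose to 0.40 N m, which means about 12.6 N on the pad.
- **Turn after contact:** about 5.9 mm, or roughly 10 N.
- **Stem in the pictures:** after release it looked about 40% pushed in.

**What disagreed:**
- **Fingertips:** pictures and grip gaps showed the fingertips ending well short of the stated 25 mm beyond the TCP. I gripped the ball about 20 mm lower because of this. It probably also means I pushed the rack high, near its top edge or caps, rather than low.
- **First push:** it pressed down on the rack with 17 N and did not move it until I raised the tool.
- **Bystanders:** in the last picture they look where they were. The networks' positions for the jar, reagent, timer and tip box differ from the first ones by 4–15 mm, which I take as their scatter. The robot never went near any of them. I did not measure `rack_b` or the beaker again.

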